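Tell the steel mandrel by its weight and present it between the bench centres

ROBOT

A 6-joint arm with a two-finger parallel gripper is mounted at the origin on a cart in front of the work surface, level with it; the furniture and walls round the work are solid. World frame = base frame: x ahead of the robot, y to its left, z up, the work surface at z = 0. Lengths are in m, angles in rad, forces in N, time in s.
With the tool pointing down it reaches from about 0.35 to 0.85 m from the base axis. Payload 8.1 kg.
Tool frame: the origin (TCP) lies at the centre of the arm's flange, where the gripper is bolted on; the fingertips stand 186 mm ahead of it and the grasp point (between the pads) lies 167 mm ahead of it; z points along the fingers, y is the line along which they close (so a half turn about z gives the same grasp; the last joint's range is limited). The gripper opens to 93 mm and grips with 3 to 60 N. Pads are 15 mm wide; open, the fingers measure 128 mm over their backs; the gripper's body (75 mm by 188 mm) begins 65 mm behind the grasp point.
Start: joints at [1.082, 0.13, 1.488, -0, 1.523, -0.085], TCP at [0.236, 0.552, 0.405] pointing down, gripper open.
Joint ranges: [-2.96, 2.96], [-0.89, 2.26], [0.02, 2.5], [-1.34, 4.48], [0, 2.73], [-2.66, 2.66]. Speed limits (rad/s): [2.39, 2.39, 2.79, 3.14, 3.14, 3.14].

INTERFACE

Orientations are given as a rotation vector (axis times angle).
In Python, from plant import read_state, read_camera, camera_params, robot gives the robot as it stands.
- The arm moves only by the tool carry_out, never from a script. Its argument "targets" is a list of rows, each an object of numbers: "hand": the opening in per cent of the stroke, from 0 (shut) to 100 (fully open); "x", "y", "z": the shift along the tool's x, y, z in m; "ax", "ay", "az": the turn, a rotation vector about the tool's x, y, z in rad. In form: [{"hand": .., "x": .., "y": .., "z": .., "ax": .., "ay": .., "az": ..}, ...]. A call has 1 to 8 rows; each row is the pose to reach, as a shift and turn from the pose commanded when the call began, along the tool's axes at that moment; what a row does not reach only later rows make up. A row lasts 1/8 s, in which the tool goes at most 62.5 mm and 10.7 degrees, less where a joint would pass 70% of its speed; a pose out of reach is approached as far as the arm can. A call with a gripper value outside its range is refused whole. The fingers move at their own pace and stop on an object; "newtons" is the grip in N (left out, the last holds). Time passes only in rows, so rows that repeat a pose let the fingers close. It gives the time, the measured TCP pose, the force, the opening and the grip force at its end, in the units of the state.
- read_state(): the state, without advancing time (a new reading comes with each control period).
- read_camera(name): name is "side" or "top"; returns (picture, depth): 400x640x3 uint8, blue, green, red; 400x640 float32, m along the optical axis (not along the pixel's ray), 0 where there is no reading.
- camera_params(name): a dict with "fx", "fy", "cx", "cy" (pixels), "k1" (the pictures are not rectified: a ray, as slopes to the right and down, at radius r is drawn at 1 + k1 r^2 times it, then the intrinsics apply), "position" and "rotation" of the camera in the world. Camera axes: x right, y up, looking along -z (the intrinsics and any distortion apply to the point x, -y, -z); pixel columns grow to the right and rows downward; lengths in m; the calibration is good to about 2 mm. A picture is of the moment at which its call begins. camera_params takes no time and is no camera call.
- robot.close_job(): hands the job in; it is judged then, once.
The state is a dict: "t": time; "q": joint angles; "dq": joint speeds; "joint_torque": joint torques, N m; "tool_pos": TCP position; "orientation": TCP orientation; "force": force on the tool from outside, world axes, zero at the start; "wrist_torque": the same for the moment, N m; "opening": finger opening in m; "gripper_force": force on a finger pad.
Only numpy, scipy, OpenCV 4.12 (cv2) and the standard library are available. Lean on these libraries where they do the work, as an engineer would, in place of code of your own. Each camera call takes 0.05 s, during which the arm holds its last target. There are 200 camera calls.

TASK

Two plated test mandrels in the rack look exactly alike, but one is steel and the other aluminium. Lift each out of its cradle in turn to feel which is heavier, leave the lighter one lying back in a cradle of the rack, and carry the heavier one to the green bench centres: with one end push the spring-loaded tailstock centre back, swing the other end down in front of the fixed headstock centre and let it forward until both centres sit in the bores at its ends. Finish while still gripping the mandrel there, seated level between the two centres, with the other things on the bench left where they were.

Things in the scene. Friction and masses are not known exactly. Their poses are not given: they have to be found in the camera images.
- mandrel_a: one of two mandrels: bright plated round bar, 28 mm in diameter, 160 mm long, a 16 mm bore 17 mm deep in each end. Origin at its middle on its axis; y axis along the bar, ends alike (x and z turn as it rolls). Starts in one of the rack's two cradles. One mandrel weighs about 0.2 kg, the other about 0.6 kg (15 % either way); which name or cradle is the heavier is not told
- mandrel_b: the other mandrel, same looks and size, origin and axes likewise
- rack: fixed black plate 176 x 134 x 12 mm with two rows of aluminium V rests (90 degrees, open upward, 12 mm thick, at y = -50 and +50 mm of each row, tops 45 mm high). Origin under its centre; rows run along its y axis at x = -45 and +45 mm. A mandrel in a row lies along y, its axis 44 mm above the bench, free to be gripped between the rests
- cradle_near (a point): middle of the axis of a mandrel lying in the rack's row at x = -45 mm (44 mm above the bench); moves with the rack
- cradle_far (a point): the same for the row at x = +45 mm
- bench_centres: fixed green bench centres, base 104 x 320 mm. Origin on the bench under the middle of a seated mandrel. The axis of the centres runs along its y axis, 80 mm above the bench; headstock (fixed centre) at +y, tailstock (spring centre) at -y. Stocks 104 mm high, fronts at y = +92 and -112 mm; lock screw on the tailstock 130 mm high at y = -138 mm. Base ways between the stocks 23 mm high
- seat_mid (a point): where the middle of the mandrel is when it is seated between the centres: on the axis, 80 mm above the bench; its y axis points along the axis toward the headstock
- head_tip (a point): tip of the fixed steel cone in the headstock (half angle 31 degrees, 4 mm across at the tip, 25 mm at its base, pointing to -y of the bench centres), 70 mm from seat_mid toward +y; a seated mandrel's end lies about 10 mm past the tip
- tail_tip (a point): tip of a like cone on the sprung quill of the tailstock, pointing to +y; moves with the quill: 62 mm from seat_mid toward -y when the quill is fully out, 69 mm when a mandrel is seated
- tail_quill (a joint): slide of the tailstock quill, m: 0 fully out (as found), grows as the cone is pushed back to -y, at most 0.030; spring 5 N at 0 plus 200 N/m; about 0.007 with a mandrel seated. To get past the tip of the fixed centre a mandrel must push it back to about 0.021; a mandrel does not fit down between the tips unless its tailstock end is first dipped onto the sprung cone
- gauge_block: bystander: small aluminium block with two holes, 41 x 80 x 30 mm, loose, origin under its centre
- grease_pot: bystander: white pot with blue lid, 61 mm across and high, loose, origin under its centre
- marker_black: bystander: marker pen with black cap, 16 x 135 x 18 mm, loose, origin under its centre
- elbow_fitting: bystander: brass pipe elbow, 61 x 59 x 26 mm, loose, origin under its centre
- dial_gauge (a point): centre of the face of a dial gauge 42 mm across that stands behind the axis, up to 98 mm high at its post, fixed to the bench centres at x = +70, y = +54 mm of them; its stem reaches to x = +30 mm at 80 mm height

How it is judged:
On the way, in this order (a step that is already met when the one before it is completed fails the run):
1. the lighter mandrel has been lifted clear of the rack in the gripper (2 cm or more) (z of mandrel_a in the frame of rack above 0.064 m and contact force between the fingers and mandrel_a above 1 N and contact force between mandrel_a and rack below 0.05 N), for 0.2 s.
2. the lighter mandrel lies in a cradle again, let go, and the heavier one has been lifted clear of the rack in the gripper (2 cm or more) (z of mandrel_b in the frame of rack above 0.064 m and contact force between the fingers and mandrel_b above 1 N and contact force between mandrel_b and rack below 0.05 N and z of mandrel_a in the frame of rack below 0.048 m and (distance between mandrel_a and cradle_near below 0.03 m or distance between mandrel_a and cradle_far below 0.03 m)), for 0.2 s.
At the end, for the whole second after the job is handed in: Heavier mandrel still gripped, at rest between the centres: middle within 4 mm of seat_mid, within 0.05 rad of the axis, both cones bearing (over 0.5 N), quill at 5 to 12 mm. Lighter one at rest, untouched, in either cradle: within 3 cm of its middle and 0.15 rad of its direction (distance between mandrel_b and seat_mid below 0.004 m and angle between the y axis of mandrel_b and the y axis of seat_mid, either way round below 0.05 rad and value of joint tail_quill between 0.005 and 0.012 m and contact force between mandrel_b and bench_centres_c0 above 0.5 N and contact force between mandrel_b and tail_quill_c0 above 0.5 N and contact force between the fingers and mandrel_b above 2 N and linear speed of each of mandrel_b, mandrel_a below 0.02 m/s and z of mandrel_a in the frame of rack below 0.048 m and (distance between mandrel_a and cradle_near below 0.03 m or distance between mandrel_a and cradle_far below 0.03 m) and angle between the y axis of mandrel_a and the y axis of rack, either way round below 0.15 rad and contact force between the arm and mandrel_a below 0.1 N); the arm keeps its last pose, push and grip.
It fails at once if a bystander (gauge block, grease pot, marker, elbow) is moved more than 3 cm (distance of any of gauge_block, grease_pot, marker_black, elbow_fitting from where it was at the start of the episode above 0.03 m).
It also fails if it takes over 58 s, if anything falls off the work surface, if the arm or the gripper's body presses on something with over 40 N, if the wrist force passes 120 N, or if a joint passes its speed limit or range.

## Working session

There is one attempt and no reset: what is moved stays moved. The work goes in short steps, Python scripts to look and compute and a tool call to move; the robot and the scene stay as the last step left them, time stands still between calls to the robot, and variables do not carry over. Pictures are saved under pics/ and viewed, at most 10 in all, crops included, and the job is handed in when it is done.

Besides the shell and the picture viewer there is one more tool, called as name(argument=value, ...) on one line, values as JSON. carry_out: Moves the arm, as the interface text tells. Its arguments: {"type":"object","properties":{"targets":{"type":"array","items":{"type":"object","properties":{"hand":{"type":"number"},"x":{"type":"number"},"y":{"type":"number"},"z":{"type":"number"},"ax":{"type":"number"},"ay":{"type":"number"},"az":{"type":"number"}}}},"newtons":{"type":"number"}},"required":["targets"]}

```bash
mkdir -p pics; ls
python3 - <<'E'
from plant import *
import cv2
s=read_state();print({k:s[k] for k in('t','tool_pos','orientation','force','opening')})
for n in('side','top'):
    p,d=read_camera(n);cv2.imwrite(f'pics/{n}0.png',p);print(n,camera_params(n))
    import numpy as np;np.save(f'{n}0.npy',d)
E
```

```text
pics
{'t': 0.0, 'tool_pos': array([0.2356132 , 0.55154653, 0.40371715]), 'orientation': array([-6.29876990e-01, -3.07725923e+00,  2.71057282e-03]), 'force': array([ 0.68185822, -0.1992375 , -0.73368265]), 'opening': 0.09307286214215033}
side {'fx': 383.6042942063706, 'fy': 383.6042942063706, 'cx': 319.9517851762179, 'cy': 199.75025995919384, 'k1': -0.03617470233108247, 'position': array([0.35723509, 1.20133026, 0.60503745]), 'rotation': array([ 0.12292638, -1.59411536, -2.55266318])}
top {'fx': 427.08764899127607, 'fy': 427.08764899127607, 'cx': 316.0809613377977, 'cy': 201.86111826341636, 'k1': -0.004328492451745341, 'position': array([0.27155743, 0.13232785, 1.41877141]), 'rotation': array([ 0.16243363, -0.16637705, -1.53709208])}
```

View pics/top0.png

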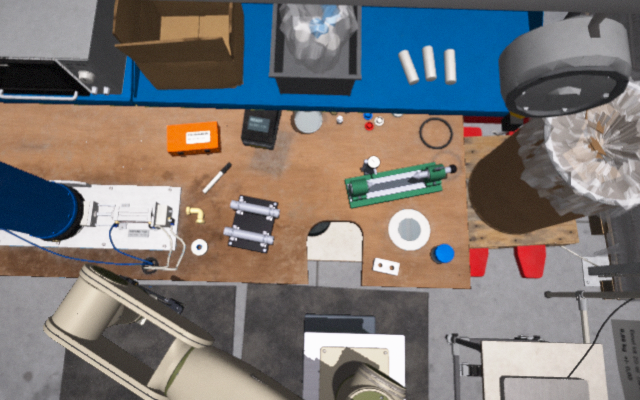

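View pics/side0.png

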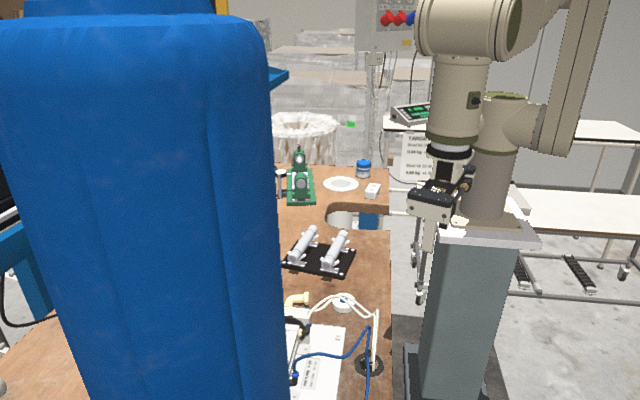

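The top view shows the rack at about (250,223) with mandrels at (254,208) and (248,236), and the green centres at (395,185). The dial gauge is at (373,163), so the headstock is on the left (+y). The side view shows the rack at (322,255) and the centres at (300,185). Next I'll enlarge both.

```bash
cat > h.py <<'E'
import numpy as np,cv2
from scipy.spatial.transform import Rotation as R
from plant import *
def ray(n,uv):
    c=camera_params(n);K=np.array([[c['fx'],0,c['cx']],[0,c['fy'],c['cy']],[0,0,1.]])
    p=cv2.undistortPoints(np.array(uv,float).reshape(-1,1,2),K,np.array([c['k1'],0,0,0,0]))[:,0]
    d=np.c_[p[:,0],-p[:,1],-np.ones(len(p))]
    return np.array(c['position']),R.from_rotvec(c['rotation']).apply(d)
def plane(n,uv,z):
    o,d=ray(n,uv);return o+d*((z-o[2])/d[:,2])[:,None]
def cloud(n,uv,depth):
    o,d=ray(n,uv);uv=np.array(uv).astype(int);return o+d*depth[uv[:,1],uv[:,0]][:,None]
def proj(n,P):
    c=camera_params(n);q=R.from_rotvec(c['rotation']).inv().apply(np.atleast_2d(P)-c['position'])
    a=q[:,0]/-q[:,2];b=-q[:,1]/-q[:,2];f=1+c['k1']*(a*a+b*b)
    return np.c_[a*f*c['fx']+c['cx'],b*f*c['fy']+c['cy']]
def tri(uvt,uvs):
    o1,d1=ray('top',[uvt]);o2,d2=ray('side',[uvs]);d1=d1[0];d2=d2[0]
    s=np.linalg.lstsq(np.c_[d1,-d2],o2-o1,rcond=None)[0]
    a=o1+s[0]*d1;b=o2+s[1]*d2;return (a+b)/2,np.linalg.norm(a-b)
E
python3 - <<'E'
import cv2,numpy as np
t=cv2.imread('pics/top0.png');s=cv2.imread('pics/side0.png')
a=cv2.resize(t[190:255,215:290],(400,347),interpolation=2);b=cv2.resize(t[150:215,335:465],(800,400)[0:2] and (694,347),interpolation=2)
c=cv2.resize(s[215:280,275:365],(480,347),interpolation=2);d=cv2.resize(s[140:210,270:330],(297,347),interpolation=2)
r1=np.hstack([a,cv2.resize(d,(297,347))]);r1=np.pad(r1,((0,0),(0,3),(0,0)))
cv2.imwrite('pics/z1.png',np.vstack([np.pad(r1,((0,0),(0,0),(0,0))),np.pad(b,((0,0),(0,6),(0,0)))])[:, :])
z=cv2.imread('pics/z1.png');print(z.shape)
cv2.imwrite('pics/z1.png',cv2.resize(z,None,fx=.85,fy=.85))
cv2.imwrite('pics/z2.png',np.hstack([c,d]))
E
```

```text
(694, 700, 3)
```

View pics/z1.png

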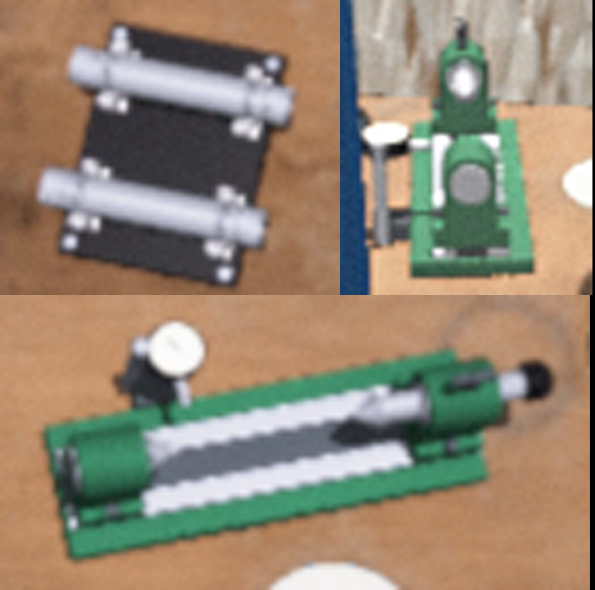

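View pics/z2.png

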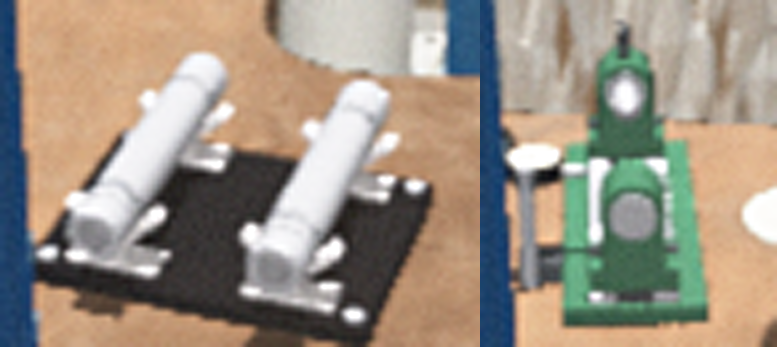

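The enlarged crops show both mandrels lying in the rack with their ends visible. The quill cone is at top-view pixel ~(412,177), the headstock at left ~(358,187) and the dial gauge near it. I'll measure these now.

```bash
cat > m.py <<'E'
from h import *
np.set_printoptions(precision=4,suppress=True)
t=cv2.imread('pics/top0.png');s=cv2.imread('pics/side0.png');D={'top':np.load('top0.npy'),'side':np.load('side0.npy')}
def px(m,x0,y0,x1,y1):
    k=np.zeros(m.shape,bool);k[y0:y1,x0:x1]=True;v,u=np.nonzero(k&m);return np.c_[u,v]
def allc(n,b):
    u=px(D[n]>0,*b);return u,cloud(n,u,D[n])
# table / mandrels by depth
for n,b in(('top',(215,190,290,255)),('side',(275,215,365,285))):
    u,P=allc(n,b);print(n,'table z',np.median(P[P[:,2]<.008][:,2]) )
    k=P[:,2]>.034; P=P[k];u=u[k]
    w=P@np.array([1,0,0]); 
    lab=cv2.kmeans(P[:,:2].astype(np.float32),2,None,(3,50,1e-4),5,cv2.KMEANS_PP_CENTERS)[1][:,0]
    for i in(0,1):
        q=P[lab==i];c=q[:,:2].mean(0);U=np.linalg.svd(q[:,:2]-c,full_matrices=False)[2]
        a=(q[:,:2]-c)@U[0];e=(q[:,:2]-c)@U[1];print(len(q),'c',c,'dir',U[0],'ext',a.min(),a.max(),e.min(),e.max(),'mid',c+U[0]*(a.min()+a.max())/2,'ztop',np.percentile(q[:,2],[50,95]))
# greens
for n,b in(('top',(335,150,465,215)),('side',(275,140,325,212))):
    im={'top':t,'side':s}[n];hsv=cv2.cvtColor(im,cv2.COLOR_BGR2HSV);g=cv2.inRange(hsv,(55,70,30),(95,255,255))>0
    u=px(g&(D[n]>0),*b);P=cloud(n,u,D[n]);print(n,'green z hist',np.histogram(P[:,2],np.arange(-.01,.14,.01))[0])
    k=P[:,2]<.03;r=cv2.minAreaRect(P[k][:,:2].astype(np.float32));print('base rect',r,'medz',np.median(P[k][:,2]))
    for h in P[P[:,2]>.09],: print('tops',len(h),h.min(0),h.max(0),h.mean(0))
E
python3 m.py
```

```text
top table z -0.000925353317522859
457 c [0.537  0.3318] dir [0.1744 0.9847] ext -0.07944029908323731 0.07949977413198882 -0.02257654078787877 0.025837976738362797 mid [0.537  0.3318] ztop [0.0535 0.0599]
477 c [0.4485 0.3472] dir [0.1731 0.9849] ext -0.0802282274441443 0.08108593296850929 -0.022849240588174686 0.02471863789845666 mid [0.4486 0.3476] ztop [0.0536 0.0597]
side table z -0.0007585062783695973
372 c [0.4251 0.9702] dir [ 0.1569 -0.9876] ext -0.018312206453557224 0.01613825888529821 -0.001097566895996257 0.0012722133770742756 mid [0.4249 0.9712] ztop [0.4412 0.4675]
970 c [0.4922 0.3573] dir [0.3038 0.9527] ext -0.10297778852309246 0.07478127027459662 -0.06873777339601544 0.07975951487601672 mid [0.4879 0.3438] ztop [0.0533 0.0577]
top green z hist [  2  63 866  47  57  62  22  22  17  62 209 136   1   4   1]
base rect ((0.640399694442749, -0.12741422653198242), (0.10408101975917816, 0.3168080449104309), 12.823287010192871) medz 0.014677307131569561
tops 351 [ 0.5866 -0.2799  0.0902] [0.6874 0.023  0.1302] [ 0.6358 -0.1164  0.0991]
side green z hist [  0  52 316  43  86  82  47  21   6  11  52  61   0   0   0]
base rect ((0.6402492523193359, -0.1183893084526062), (0.10158541798591614, 0.3133816123008728), 12.653362274169922) medz 0.015499582602136908
tops 113 [ 0.5899 -0.2673  0.0905] [0.6861 0.0283 0.1046] [ 0.6314 -0.0828  0.0995]
```

```bash
cat >> m.py <<'E'
print('-----')
th=np.deg2rad(12.8);c0=np.array([.6404,-.1274]);X=np.array([np.cos(th),np.sin(th)]);Y=np.array([-np.sin(th),np.cos(th)])
for n,b in(('top',(335,150,465,215)),('side',(275,140,325,212))):
    u,P=allc(n,b);l=np.c_[(P[:,:2]-c0)@X,(P[:,:2]-c0)@Y,P[:,2]]
    print(n)
    for nm,k in(('hi>92 head',(l[:,2]>.092)&(l[:,1]>.05)&(abs(l[:,0])<.045)),('hi tail',(l[:,2]>.092)&(l[:,1]<-.05)&(abs(l[:,0])<.045)),('mid60-100',(l[:,2]>.06)&(abs(l[:,0])<.03)&(l[:,1]<.0)&(l[:,1]>-.11)),('gauge',(l[:,2]>.08)&(l[:,0]>.045))):
        q=l[k]
        if len(q): print(nm,len(q),q.min(0),q.max(0),np.median(q,0))
    k=(abs(l[:,0])<.008)
    for y in np.arange(-.18,.18,.01):
        q=l[k&(abs(l[:,1]-y)<.005)]
        if len(q):print('%.2f:%.3f/%.3f'%(y,np.median(q[:,2]),q[:,2].max()),end=' ')
    print()
E
python3 m.py | sed -n '/-----/,$p'
```

```text
-----
top
hi>92 head 193 [-0.0228  0.0975  0.0921] [0.0212 0.1529 0.1072] [-0.0012  0.127   0.0994]
hi tail 225 [-0.0226 -0.1937  0.092 ] [ 0.0198 -0.0816  0.1351] [-0.0022 -0.1276  0.0988]
mid60-100 157 [-0.0228 -0.1098  0.0608] [ 0.022  -0.0538  0.1056] [-0.0012 -0.0969  0.0875]
gauge 146 [0.0456 0.0429 0.0805] [0.0883 0.092  0.1013] [0.0704 0.0653 0.0913]
-0.18:0.090/0.098 -0.17:0.087/0.094 -0.16:0.089/0.097 -0.15:0.102/0.107 -0.14:0.110/0.130 -0.13:0.116/0.130 -0.12:0.103/0.130 -0.11:0.102/0.135 -0.10:0.087/0.103 -0.09:0.087/0.093 -0.08:0.085/0.095 -0.07:0.083/0.091 -0.06:0.077/0.089 -0.05:0.016/0.080 -0.04:0.015/0.022 -0.03:0.015/0.022 -0.02:0.018/0.023 -0.01:0.016/0.020 0.00:0.015/0.022 0.01:0.016/0.024 0.02:0.018/0.022 0.03:0.017/0.023 0.04:0.015/0.021 0.05:0.018/0.020 0.06:0.017/0.021 0.07:0.017/0.023 0.08:0.020/0.084 0.09:0.087/0.091 0.10:0.099/0.102 0.11:0.101/0.106 0.12:0.102/0.106 0.13:0.101/0.107 0.14:0.101/0.104 0.15:0.084/0.105 0.16:0.002/0.018 0.17:-0.001/0.004 
side
hi>92 head 132 [-0.0169  0.1027  0.0922] [0.0335 1.1116 0.4943] [0.0111 0.1505 0.102 ]
hi tail 72 [-0.0175 -0.1843  0.0921] [ 0.0235 -0.0952  0.1305] [ 0.0028 -0.1197  0.1007]
mid60-100 121 [-0.0201 -0.1092  0.0601] [ 0.0248 -0.0499  0.1046] [ 0.0034 -0.1007  0.0853]
gauge 79 [0.047  0.0445 0.0801] [0.0898 0.1014 0.0958] [0.0716 0.0776 0.0908]
-0.18:0.095/0.095 -0.14:0.104/0.125 -0.13:0.117/0.130 -0.12:0.107/0.127 -0.11:0.052/0.131 -0.10:0.053/0.105 -0.09:0.088/0.091 -0.08:0.092/0.092 -0.07:0.088/0.092 -0.06:0.084/0.090 -0.05:0.082/0.086 0.11:0.103/0.104 0.12:0.103/0.105 0.13:0.103/0.104 0.14:0.103/0.104 0.15:0.053/0.104 0.16:0.015/0.101 0.17:-0.001/0.001
```

```bash
cat > plan.py <<'E'
from h import *
np.set_printoptions(precision=4,suppress=True)
def tool(psi,phi=0.):
    c,s=np.cos(psi),np.sin(psi);h=np.array([c,s,0]);k=np.array([0,0,1.])
    x=np.cos(phi)*h+np.sin(phi)*k;z=-np.cos(phi)*k+np.sin(phi)*h
    return np.c_[x,np.cross(z,x),z]
def rel(p,Rm,ref=None):
    "p = grasp point"
    if ref is None:
        s=read_state();ref=(s['tool_pos'],R.from_rotvec(s['orientation']).as_matrix())
    tcp=np.array(p)-.167*Rm[:,2]
    print('shift',ref[1].T@(tcp-ref[0]),'turn',R.from_matrix(ref[1].T@Rm).as_rotvec());return tcp,Rm
RACK=np.deg2rad(80.);BEN=np.deg2rad(102.8)
NEAR=np.array([.4485,.3475,.044]);FAR=np.array([.537,.332,.044]);SEAT=np.array([.6382,-.1177,.08])
BY=np.array([np.cos(BEN),np.sin(BEN),0])
E
python3 - <<'E'
from plan import *
rel(NEAR+[0,0,.08],tool(RACK)); rel(NEAR,tool(RACK))
E
```

```text
shift [-0.276  -0.1039  0.1129] turn [-0.0015  0.001   1.3415]
shift [-0.276  -0.1037  0.1929] turn [-0.0015  0.001   1.3415]
```

carry_out(targets=[{"hand":70,"x":-0.276,"y":-0.104,"z":0.11,"az":1.341},{"hand":70,"x":-0.276,"y":-0.104,"z":0.11,"az":1.341},{"hand":70,"x":-0.276,"y":-0.104,"z":0.11,"az":1.341},{"hand":70,"x":-0.276,"y":-0.104,"z":0.11,"az":1.341},{"hand":70,"x":-0.276,"y":-0.104,"z":0.11,"az":1.341},{"hand":70,"x":-0.276,"y":-0.104,"z":0.11,"az":1.341},{"hand":70,"x":-0.276,"y":-0.104,"z":0.11,"az":1.341},{"hand":70,"x":-0.276,"y":-0.104,"z":0.11,"az":1.341}], newtons=40)

```text
schema error: expected keys hand, x, y, z, ax, ay, az
```

Run:
```python
from plan import *
rel(NEAR,tool(RACK)); s=read_state();print(s['q'],s['force'],s['opening'])
a,_=read_camera('top');b,_=read_camera('side')
A=cv2.resize(a[180:265,200:310],None,fx=3.6,fy=3.6,interpolation=2);B=cv2.resize(b[195:280,265:375],None,fx=3.6,fy=3.6,interpolation=2)
cv2.imwrite('pics/a1.png',np.hstack([A,B]))
```

```text
shift [-0.276  -0.1037  0.1929] turn [-0.0015  0.001   1.3415]
[ 1.0816  0.1311  1.4891  0.      1.523  -0.0854] [ 0.348   0.0092 -0.1934] 0.09295933282009133
```

View pics/a1.png

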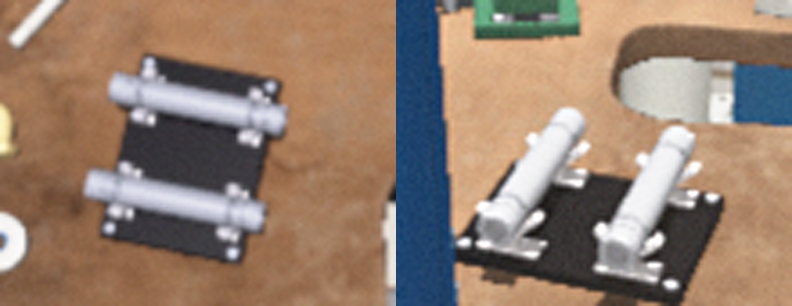

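The call was refused because all seven keys are required, so the picture shows the untouched rack. I'll send it again with every key filled in.

carry_out(targets=[{"hand":70,"x":-0.276,"y":-0.104,"z":0.11,"ax":0,"ay":0,"az":1.341},{"hand":70,"x":-0.276,"y":-0.104,"z":0.11,"ax":0,"ay":0,"az":1.341},{"hand":70,"x":-0.276,"y":-0.104,"z":0.11,"ax":0,"ay":0,"az":1.341},{"hand":70,"x":-0.276,"y":-0.104,"z":0.11,"ax":0,"ay":0,"az":1.341},{"hand":70,"x":-0.276,"y":-0.104,"z":0.11,"ax":0,"ay":0,"az":1.341},{"hand":70,"x":-0.276,"y":-0.104,"z":0.11,"ax":0,"ay":0,"az":1.341},{"hand":70,"x":-0.276,"y":-0.104,"z":0.11,"ax":0,"ay":0,"az":1.341},{"hand":70,"x":-0.276,"y":-0.104,"z":0.11,"ax":0,"ay":0,"az":1.341}], newtons=40)

```text
t: 1.2
tool_pos: [0.4488, 0.3474, 0.2945]
orientation: [-2.407, -2.019, 0.001]
force: [-0.7, -0.4, 0.5]
opening: 0.065
gripper_force: 0.0
```

Run:
```python
from plan import *
rel(NEAR,tool(RACK)); s=read_state();print(s['t'],s['q'],s['force'],s['opening'])
a,_=read_camera('top');b,_=read_camera('side')
A=cv2.resize(a[180:265,200:310],None,fx=3.6,fy=3.6,interpolation=2);B=cv2.resize(b[195:280,265:375],None,fx=3.6,fy=3.6,interpolation=2)
cv2.imwrite('pics/a2.png',np.hstack([A,B]))
```

```text
shift [ 0.0001 -0.0002  0.0835] turn [-0.0004  0.0003 -0.0002]
1.2 [0.5684 0.1225 1.7021 0.     1.3175 0.7431] [-0.6627 -0.3808  0.4903] 0.06500233820076236
```

View pics/a2.png

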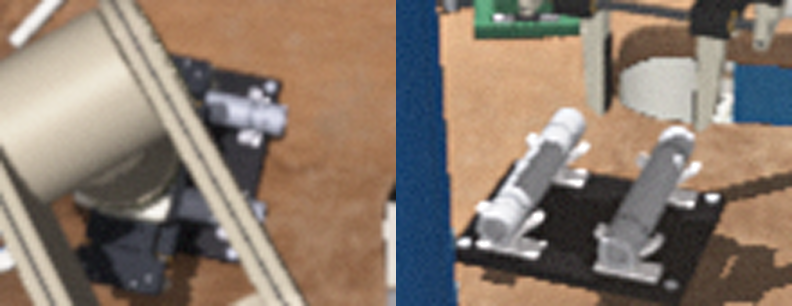

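The side view shows the open fingers (~(600,100) and (705,110)) straddling the near mandrel at ~(650,190). I'll descend and grip.

carry_out(targets=[{"hand":70,"x":0,"y":0,"z":0.045,"ax":0,"ay":0,"az":0},{"hand":70,"x":0,"y":0,"z":0.083,"ax":0,"ay":0,"az":0},{"hand":70,"x":0,"y":0,"z":0.083,"ax":0,"ay":0,"az":0},{"hand":10,"x":0,"y":0,"z":0.083,"ax":0,"ay":0,"az":0},{"hand":10,"x":0,"y":0,"z":0.083,"ax":0,"ay":0,"az":0},{"hand":10,"x":0,"y":0,"z":0.083,"ax":0,"ay":0,"az":0},{"hand":10,"x":0,"y":0,"z":0.083,"ax":0,"ay":0,"az":0},{"hand":10,"x":0,"y":0,"z":0.083,"ax":0,"ay":0,"az":0}], newtons=40)

```text
t: 2.3
tool_pos: [0.4489, 0.3479, 0.2124]
orientation: [2.406, 2.02, 0.001]
force: [-1.6, 0.5, 4.8]
opening: 0.0273
gripper_force: 40.0
```

carry_out(targets=[{"hand":10,"x":0,"y":0,"z":-0.015,"ax":0,"ay":0,"az":0},{"hand":10,"x":0,"y":0,"z":-0.035,"ax":0,"ay":0,"az":0},{"hand":10,"x":0,"y":0,"z":-0.05,"ax":0,"ay":0,"az":0},{"hand":10,"x":0,"y":0,"z":-0.05,"ax":0,"ay":0,"az":0},{"hand":10,"x":0,"y":0,"z":-0.05,"ax":0,"ay":0,"az":0},{"hand":10,"x":0,"y":0,"z":-0.05,"ax":0,"ay":0,"az":0},{"hand":10,"x":0,"y":0,"z":-0.05,"ax":0,"ay":0,"az":0}], newtons=40)

```text
t: 3.18
tool_pos: [0.4484, 0.3475, 0.261]
orientation: [-2.406, -2.02, 0.002]
force: [-0.2, 0.1, -6.0]
opening: 0.0272
gripper_force: 40.0
```

Run:
```python
from plan import *
rel(NEAR,tool(RACK)); s=read_state();print(s['t'],s['force'],s['wrist_torque'],s['opening'],s['gripper_force'])
```

```text
shift [0.     0.0001 0.05  ] turn [-0.001   0.0009  0.0005]
3.175 [-0.1553  0.1111 -6.0298] [-0.0463  0.1529 -0.0532] 0.027247210143428485 39.99674141407013
```

The near mandrel weighs about 6 N, so it is the heavy one. The light one has to be lifted first, so I'll put this back and go to the far one.

carry_out(targets=[{"hand":10,"x":0,"y":0,"z":0.03,"ax":0,"ay":0,"az":0},{"hand":10,"x":0,"y":0,"z":0.049,"ax":0,"ay":0,"az":0},{"hand":10,"x":0,"y":0,"z":0.049,"ax":0,"ay":0,"az":0},{"hand":70,"x":0,"y":0,"z":0.049,"ax":0,"ay":0,"az":0},{"hand":70,"x":0,"y":0,"z":0.049,"ax":0,"ay":0,"az":0},{"hand":70,"x":0,"y":0,"z":0.049,"ax":0,"ay":0,"az":0},{"hand":70,"x":0,"y":0,"z":0.0,"ax":0,"ay":0,"az":0},{"hand":70,"x":0,"y":0,"z":-0.03,"ax":0,"ay":0,"az":0}], newtons=40)

```text
t: 4.18
tool_pos: [0.4491, 0.348, 0.2943]
orientation: [2.406, 2.02, 0.004]
force: [-0.1, 0.6, -0.6]
opening: 0.065
gripper_force: 0.0
```

carry_out(targets=[{"hand":70,"x":0,"y":0.05,"z":0,"ax":0,"ay":0,"az":0},{"hand":70,"x":0,"y":0.09,"z":0,"ax":0,"ay":0,"az":0},{"hand":70,"x":0,"y":0.09,"z":0.0,"ax":0,"ay":0,"az":0},{"hand":70,"x":0,"y":0.09,"z":0.0,"ax":0,"ay":0,"az":0}], newtons=40)

```text
t: 4.68
tool_pos: [0.537, 0.3321, 0.2916]
orientation: [-2.406, -2.019, 0.001]
force: [-0.5, 1.0, -0.4]
opening: 0.0648
gripper_force: 0.0
```

Run:
```python
from plan import *
rel(FAR,tool(RACK)); s=read_state();print(s['t'],s['force'],s['opening'],s['gripper_force'])
```

```text
shift [-0.0001  0.0001  0.0806] turn [-0.0007  0.0002  0.0002]
4.675 [-0.5228  1.0169 -0.3763] 0.06481825752213569 0.0
```

carry_out(targets=[{"hand":70,"x":0,"y":0,"z":0.045,"ax":0,"ay":0,"az":0},{"hand":70,"x":0,"y":0,"z":0.08,"ax":0,"ay":0,"az":0},{"hand":70,"x":0,"y":0,"z":0.08,"ax":0,"ay":0,"az":0},{"hand":10,"x":0,"y":0,"z":0.08,"ax":0,"ay":0,"az":0},{"hand":10,"x":0,"y":0,"z":0.08,"ax":0,"ay":0,"az":0},{"hand":10,"x":0,"y":0,"z":0.08,"ax":0,"ay":0,"az":0},{"hand":10,"x":0,"y":0,"z":0.08,"ax":0,"ay":0,"az":0},{"hand":10,"x":0,"y":0,"z":0.08,"ax":0,"ay":0,"az":0}], newtons=40)

```text
t: 5.68
tool_pos: [0.5375, 0.3322, 0.2124]
orientation: [2.406, 2.02, 0.001]
force: [-0.7, -0.9, 4.1]
opening: 0.0271
gripper_force: 40.0
```

carry_out(targets=[{"hand":10,"x":0,"y":0,"z":-0.015,"ax":0,"ay":0,"az":0},{"hand":10,"x":0,"y":0,"z":-0.035,"ax":0,"ay":0,"az":0},{"hand":10,"x":0,"y":0,"z":-0.05,"ax":0,"ay":0,"az":0},{"hand":10,"x":0,"y":0,"z":-0.05,"ax":0,"ay":0,"az":0},{"hand":10,"x":0,"y":0,"z":-0.05,"ax":0,"ay":0,"az":0},{"hand":10,"x":0,"y":0,"z":-0.05,"ax":0,"ay":0,"az":0},{"hand":10,"x":0,"y":0,"z":-0.05,"ax":0,"ay":0,"az":0}], newtons=40)

```text
t: 6.55
tool_pos: [0.537, 0.332, 0.2609]
orientation: [-2.406, -2.02, 0.002]
force: [0.8, 0.5, -1.1]
opening: 0.0275
gripper_force: 40.0
```

Run:
```python
from plan import *
rel(FAR,tool(RACK)); s=read_state();print(s['t'],s['force'],s['wrist_torque'],s['opening'],s['gripper_force'])
```

```text
shift [0.0001 0.     0.0499] turn [-0.0011  0.0009  0.0005]
6.55 [ 0.7648  0.5128 -1.0952] [-0.0774  0.0736  0.0227] 0.02747482457755435 39.997785687446594
```

The far mandrel is light (~1–2 N). I'll put it back and return to the near, heavy one.

carry_out(targets=[{"hand":10,"x":0,"y":0,"z":0.03,"ax":0,"ay":0,"az":0},{"hand":10,"x":0,"y":0,"z":0.049,"ax":0,"ay":0,"az":0},{"hand":10,"x":0,"y":0,"z":0.049,"ax":0,"ay":0,"az":0},{"hand":70,"x":0,"y":0,"z":0.049,"ax":0,"ay":0,"az":0},{"hand":70,"x":0,"y":0,"z":0.049,"ax":0,"ay":0,"az":0},{"hand":70,"x":0,"y":0,"z":0.049,"ax":0,"ay":0,"az":0},{"hand":70,"x":0,"y":0,"z":0.0,"ax":0,"ay":0,"az":0},{"hand":70,"x":0,"y":0,"z":-0.03,"ax":0,"ay":0,"az":0}], newtons=40)

```text
t: 7.55
tool_pos: [0.5376, 0.3323, 0.2942]
orientation: [2.406, 2.02, 0.003]
force: [1.5, -0.9, 1.1]
opening: 0.0646
gripper_force: 0.0
```

carry_out(targets=[{"hand":70,"x":0,"y":-0.05,"z":0,"ax":0,"ay":0,"az":0},{"hand":70,"x":0,"y":-0.09,"z":0,"ax":0,"ay":0,"az":0},{"hand":70,"x":0,"y":-0.09,"z":0.0,"ax":0,"ay":0,"az":0},{"hand":70,"x":0,"y":-0.09,"z":0.0,"ax":0,"ay":0,"az":0}], newtons=50)

```text
t: 8.05
tool_pos: [0.449, 0.3478, 0.2923]
orientation: [2.405, 2.02, 0.002]
force: [1.2, -0.3, 0.6]
opening: 0.0651
gripper_force: 0.0
```

Run:
```python
from plan import *
rel(NEAR,tool(RACK)); s=read_state();print(s['t'],s['force'],s['opening'],s['gripper_force'])
```

```text
shift [-0.0004 -0.0006  0.0813] turn [ 0.0011 -0.0006  0.001 ]
8.05 [ 1.1643 -0.276   0.5724] 0.06505721703300078 0.0
```

carry_out(targets=[{"hand":70,"x":0,"y":0,"z":0.045,"ax":0,"ay":0,"az":0},{"hand":70,"x":0,"y":0,"z":0.081,"ax":0,"ay":0,"az":0},{"hand":70,"x":0,"y":0,"z":0.081,"ax":0,"ay":0,"az":0},{"hand":10,"x":0,"y":0,"z":0.081,"ax":0,"ay":0,"az":0},{"hand":10,"x":0,"y":0,"z":0.081,"ax":0,"ay":0,"az":0},{"hand":10,"x":0,"y":0,"z":0.081,"ax":0,"ay":0,"az":0},{"hand":10,"x":0,"y":0,"z":0.081,"ax":0,"ay":0,"az":0},{"hand":10,"x":0,"y":0,"z":0.081,"ax":0,"ay":0,"az":0}], newtons=55)

```text
t: 9.05
tool_pos: [0.4488, 0.3479, 0.2114]
orientation: [2.406, 2.02, 0.001]
force: [-1.1, -0.5, 4.7]
opening: 0.0267
gripper_force: 55.0
```

carry_out(targets=[{"hand":10,"x":0,"y":0,"z":-0.015,"ax":0,"ay":0,"az":0},{"hand":10,"x":0,"y":0,"z":-0.04,"ax":0,"ay":0,"az":0},{"hand":10,"x":0,"y":0,"z":-0.09,"ax":0,"ay":0,"az":0},{"hand":10,"x":0,"y":0,"z":-0.14,"ax":0,"ay":0,"az":0},{"hand":10,"x":0,"y":0,"z":-0.15,"ax":0,"ay":0,"az":0},{"hand":10,"x":0,"y":0,"z":-0.15,"ax":0,"ay":0,"az":0},{"hand":10,"x":0,"y":0,"z":-0.15,"ax":0,"ay":0,"az":0}], newtons=55)

```text
t: 9.93
tool_pos: [0.4479, 0.3472, 0.3574]
orientation: [-2.406, -2.02, 0.008]
force: [-0.7, -0.1, -5.9]
opening: 0.0269
gripper_force: 55.0
```

```bash
cat >> plan.py <<'E'
def pose(dx,ye,ze,phi,**k):
    "tail end face centre at (ye,ze) rel. seat axis, tilt deg; dx across"
    p=np.deg2rad(phi);X=np.array([np.sin(BEN),-np.cos(BEN),0])
    mid=SEAT+BY*(ye+.08*np.cos(p))+np.array([0,0,ze+.08*np.sin(p)])+X*dx
    return rel(mid,tool(BEN,p),**k)
E
python3 - <<'E'
from plan import *
s=read_state();print(s['t'],s['force'],s['opening'],s['gripper_force'])
pose(0,-.05,.05,18)
E
```

```text
9.925 [-0.6996 -0.1331 -5.9392] 0.02689320659250017 54.99558985233307
shift [-0.4483  0.278   0.0444] turn [ 0.0581  0.3126 -0.3948]
```

carry_out(targets=[{"hand":10,"x":-0.05,"y":0.03,"z":0,"ax":0.01,"ay":0.04,"az":-0.05},{"hand":10,"x":-0.1,"y":0.06,"z":0,"ax":0.012,"ay":0.07,"az":-0.09},{"hand":10,"x":-0.15,"y":0.09,"z":0,"ax":0.019,"ay":0.1,"az":-0.13},{"hand":10,"x":-0.2,"y":0.12,"z":0,"ax":0.026,"ay":0.14,"az":-0.18},{"hand":10,"x":-0.25,"y":0.15,"z":0,"ax":0.033,"ay":0.18,"az":-0.22},{"hand":10,"x":-0.3,"y":0.18,"z":0,"ax":0.039,"ay":0.21,"az":-0.26},{"hand":10,"x":-0.35,"y":0.21,"z":0,"ax":0.045,"ay":0.25,"az":-0.31},{"hand":10,"x":-0.4,"y":0.24,"z":0,"ax":0.052,"ay":0.28,"az":-0.35}], newtons=55)

```text
t: 10.92
tool_pos: [0.6156, -0.0897, 0.3578]
orientation: [-1.864, -2.231, -0.262]
force: [0.9, -0.1, -4.4]
opening: 0.0271
gripper_force: 55.0
```

Run:
```python
from plan import *
s=read_state();print(s['t'],s['q'],s['force'],s['opening'],s['gripper_force'])
pose(0,-.05,.05,18)
```

```text
10.925 [-0.3038  0.2725  1.4272  0.25    1.5819 -0.4976] [ 0.8809 -0.1308 -4.3506] 0.027083963264518247 54.99513566493988
shift [-0.0672  0.0186  0.0262] turn [ 0.0079  0.028  -0.0433]
```

carry_out(targets=[{"hand":10,"x":-0.045,"y":0.0126,"z":0.018,"ax":0.008,"ay":0.028,"az":-0.043},{"hand":10,"x":-0.067,"y":0.0186,"z":0.026,"ax":0.008,"ay":0.028,"az":-0.043},{"hand":10,"x":-0.067,"y":0.0186,"z":0.026,"ax":0.008,"ay":0.028,"az":-0.043},{"hand":10,"x":-0.067,"y":0.0186,"z":0.026,"ax":0.008,"ay":0.028,"az":-0.043}], newtons=55)

```text
t: 11.42
tool_pos: [0.6438, -0.1401, 0.3157]
orientation: [-1.8, -2.253, -0.285]
force: [-0.7, -0.6, -5.1]
opening: 0.0266
gripper_force: 55.0
```

```bash
cat > look.py <<'E'
import sys
from plan import *
n=sys.argv[1];s=read_state();print(s['t'],s['tool_pos'],s['force'],s['wrist_torque'],s['gripper_force'])
a,da=read_camera('top');b,db=read_camera('side');np.savez(n+'.npz',a=a,da=da,b=b,db=db)
A=cv2.resize(a[135:220,340:465],None,fx=3.2,fy=4.7,interpolation=2);B=cv2.resize(b[130:215,265:345],None,fx=4.7,fy=4.7,interpolation=2)
cv2.imwrite(f'pics/{n}.png',np.hstack([A,B]))
E
python3 look.py b1
python3 - <<'E'
from plan import *
pose(0,-.05,.05,18)
E
```

```text
11.425 [ 0.6438 -0.1401  0.3157] [-0.7449 -0.64   -5.1009] [-0.3991  0.0058 -0.0583] 54.995203614234924
shift [-0.0038 -0.0009  0.0027] turn [0.003  0.0029 0.0007]
```

View pics/b1.png

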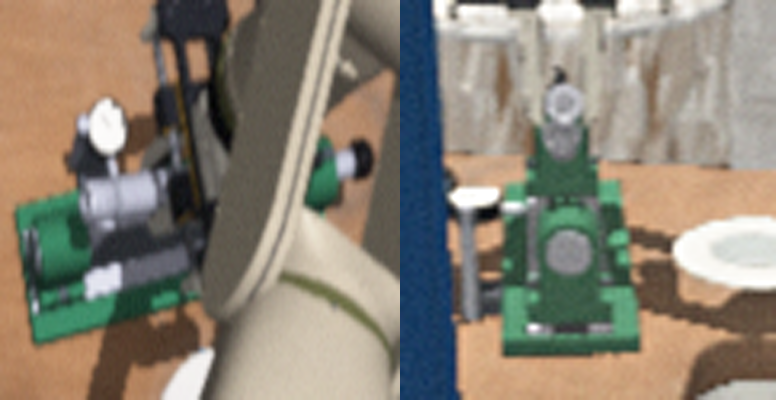

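The top view shows the head end of the tilted mandrel at ~(85,195) in the crop, above the headstock. The side view shows its end ring at (563,102) and the headstock back disc at (571,252). I'll check these numerically.

Run:
```python
from plan import *
X=np.array([np.sin(BEN),-np.cos(BEN),0]);B=np.c_[X,BY,[0,0,1]]
loc=lambda P:(np.atleast_2d(P)-SEAT)@B
z=np.load('b1.npz')
print('side px: head back disc axis pts',proj('side',SEAT+BY*.14),proj('side',SEAT+BY*.145),'observed 301.4 183.6')
s=read_state();Rm=R.from_rotvec(s['orientation']).as_matrix();g=s['tool_pos']+.167*Rm[:,2]
e=g+.08*Rm[:,0];t=g-.08*Rm[:,0];print('grasp,head end,tail end (kinematic)',loc(g),loc(e),loc(t))
print('proj head end side/top',proj('side',e),proj('top',e),'observed side 299.7,151.7')
# bar head part by depth in top
for n,k,b in(('top','da',(362,165,392,190)),('side','db',(288,143,312,165))):
    u=np.stack(np.meshgrid(range(b[0],b[2]),range(b[1],b[3])),-1).reshape(-1,2);d=z[k];u=u[d[u[:,1],u[:,0]]>0]
    l=loc(cloud(n,u,d));m=(abs(l[:,0])<.03)&(l[:,1]>.03)&(l[:,1]<.16)&(l[:,2]>.05);l=l[m];print(n,len(l),l.min(0),l.max(0),np.median(l,0))
```

```text
side px: head back disc axis pts [[300.5765 182.902 ]] [[300.6129 183.4849]] observed 301.4 183.6
grasp,head end,tail end (kinematic) [[0.0014 0.0284 0.0783]] [[0.0013 0.1045 0.1028]] [[ 0.0014 -0.0478  0.0538]]
proj head end side/top [[299.2552 150.9619]] [[366.2394 176.7889]] observed side 299.7,151.7
top 274 [-0.0282  0.0303  0.0574] [0.0289 0.107  0.1156] [-0.003   0.0626  0.095 ]
side 142 [-0.0243  0.0301  0.0618] [0.03   0.1128 0.1141] [0.0023 0.0405 0.0924]
```

Run:
```python
from plan import *
pose(0,-.048,.0,18);pose(0,-.066,0,18);pose(0,-.08,.0,18);
```

```text
shift [-0.0172 -0.001   0.0509] turn [0.003  0.0029 0.0007]
shift [-0.0343 -0.001   0.0454] turn [0.003  0.0029 0.0007]
shift [-0.0476 -0.001   0.0411] turn [0.003  0.0029 0.0007]
```

carry_out(targets=[{"hand":10,"x":-0.009,"y":-0.001,"z":0.025,"ax":0.003,"ay":0.003,"az":0.001},{"hand":10,"x":-0.017,"y":-0.001,"z":0.051,"ax":0.003,"ay":0.003,"az":0.001},{"hand":10,"x":-0.017,"y":-0.001,"z":0.051,"ax":0.003,"ay":0.003,"az":0.001},{"hand":10,"x":-0.017,"y":-0.001,"z":0.051,"ax":0.003,"ay":0.003,"az":0.001}], newtons=55)

```text
t: 12.02
tool_pos: [0.6439, -0.141, 0.265]
orientation: [-1.8, -2.253, -0.286]
force: [0.5, -0.3, -5.6]
opening: 0.0267
gripper_force: 55.0
```

```bash
cat >> plan.py <<'E'
def where():
    X=np.array([np.sin(BEN),-np.cos(BEN),0]);B=np.c_[X,BY,[0,0,1]]
    s=read_state();Rm=R.from_rotvec(s['orientation']).as_matrix();g=s['tool_pos']+.167*Rm[:,2]
    l=lambda P:(P-SEAT)@B
    print('t',s['t'],'mid',l(g),'head',l(g+.08*Rm[:,0]),'tail',l(g-.08*Rm[:,0]),'F bench',s['force']@B,'T',s['wrist_torque']@B,'grip',s['gripper_force'])
E
python3 - <<'E'
from plan import *
where();pose(0,-.048,.0,18);pose(0,-.066,0,18);pose(0,-.08,.0,18);pose(0,-.097,0,18)
E
```

```text
t 12.025 mid [0.0006 0.0275 0.0261] head [0.0006 0.1036 0.0508] tail [ 0.0006 -0.0486  0.0014] F bench [ 0.4311 -0.4173 -5.5687] T [-0.4791  0.0357 -0.0313] grip 54.99517321586609
shift [-0.     -0.0004  0.0015] turn [ 0.0014  0.0007 -0.0002]
shift [-0.0171 -0.0004 -0.0041] turn [ 0.0014  0.0007 -0.0002]
shift [-0.0304 -0.0003 -0.0084] turn [ 0.0014  0.0007 -0.0002]
shift [-0.0466 -0.0003 -0.0136] turn [ 0.0014  0.0007 -0.0002]
```

carry_out(targets=[{"hand":10,"x":-0.017,"y":0,"z":-0.004,"ax":0.001,"ay":0.001,"az":0},{"hand":10,"x":-0.024,"y":0,"z":-0.006,"ax":0.001,"ay":0.001,"az":0},{"hand":10,"x":-0.03,"y":0,"z":-0.008,"ax":0.001,"ay":0.001,"az":0},{"hand":10,"x":-0.03,"y":0,"z":-0.008,"ax":0.001,"ay":0.001,"az":0},{"hand":10,"x":-0.03,"y":0,"z":-0.008,"ax":0.001,"ay":0.001,"az":0}], newtons=55)

```text
t: 12.65
tool_pos: [0.6507, -0.1716, 0.2626]
orientation: [-1.798, -2.25, -0.287]
force: [-0.4, 6.5, -2.1]
opening: 0.0269
gripper_force: 55.0
```

```bash
python3 look.py b2
python3 - <<'E'
from plan import *
where();pose(0,-.08,.0,18);pose(0,-.097,0,18)
E
```

```text
12.65 [ 0.6507 -0.1716  0.2626] [-0.4182  6.4693 -2.0653] [0.5029 0.0865 0.0479] 55.0070983171463
t 12.75 mid [ 0.0003 -0.0033  0.0239] head [0.0003 0.0727 0.0488] tail [ 0.0002 -0.0793 -0.001 ] F bench [ 0.9942  6.2527 -1.313 ] T [ 0.515  -0.0355  0.0045] grip 55.006476044654846
shift [ 0.0001 -0.0002 -0.001 ] turn [ 0.0002 -0.0024 -0.0008]
shift [-0.0161 -0.0002 -0.0063] turn [ 0.0002 -0.0024 -0.0008]
```

View pics/b2.png

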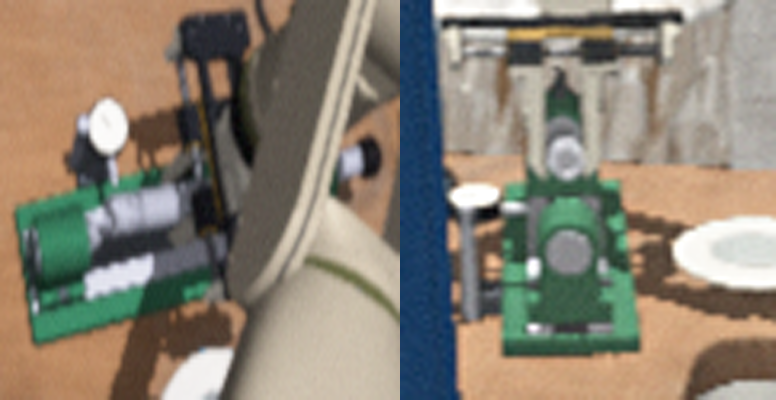

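The side view shows the mandrel's head end at (565,157), in line with the headstock. The push force of ~6.5 N is what the spring should give with the cone in the bore. I'll push further back.

carry_out(targets=[{"hand":10,"x":-0.006,"y":0,"z":-0.002,"ax":0,"ay":-0.002,"az":0},{"hand":10,"x":-0.011,"y":0,"z":-0.004,"ax":0,"ay":-0.002,"az":0},{"hand":10,"x":-0.016,"y":0,"z":-0.006,"ax":0,"ay":-0.002,"az":0},{"hand":10,"x":-0.016,"y":0,"z":-0.006,"ax":0,"ay":-0.002,"az":0},{"hand":10,"x":-0.016,"y":0,"z":-0.006,"ax":0,"ay":-0.002,"az":0}], newtons=55)

```text
t: 13.38
tool_pos: [0.6544, -0.1875, 0.2631]
orientation: [-1.797, -2.251, -0.286]
force: [-1.4, 9.5, -1.4]
opening: 0.0267
gripper_force: 55.0
```

Run:
```python
from plan import *
where()
for a in(14,10,6,2,0):pose(0,-.097,.0,a)
```

```text
t 13.375 mid [ 0.0002 -0.0198  0.0244] head [0.0002 0.0563 0.0492] tail [ 0.0002 -0.0958 -0.0005] F bench [ 0.743   9.5442 -1.3579] T [ 1.1108 -0.0575  0.0355] grip 55.007429122924805
shift [ 0.0108 -0.0003  0.0053] turn [-0.0004 -0.0718 -0.0003]
shift [ 0.0218 -0.0003  0.0121] turn [-0.0004 -0.1416 -0.0003]
shift [ 0.0323 -0.0003  0.0196] turn [-0.0004 -0.2115 -0.0003]
shift [ 0.0422 -0.0003  0.0279] turn [-0.0004 -0.2813 -0.0003]
shift [ 0.047  -0.0003  0.0323] turn [-0.0004 -0.3162 -0.0003]
```

carry_out(targets=[{"hand":10,"x":0.011,"y":0,"z":0.005,"ax":0,"ay":-0.072,"az":0},{"hand":10,"x":0.022,"y":0,"z":0.012,"ax":0,"ay":-0.142,"az":0},{"hand":10,"x":0.032,"y":0,"z":0.0195,"ax":0,"ay":-0.21,"az":0},{"hand":10,"x":0.032,"y":0,"z":0.0195,"ax":0,"ay":-0.21,"az":0},{"hand":10,"x":0.032,"y":0,"z":0.0195,"ax":0,"ay":-0.21,"az":0}], newtons=55)

```text
t: 14.0
tool_pos: [0.6462, -0.1512, 0.2541]
orientation: [-1.907, -2.389, -0.101]
force: [-1.1, 10.3, -3.3]
opening: 0.0268
gripper_force: 55.0
```

Run:
```python
from plan import *
where()
for a in(3,0):pose(0,-.097,.0,a)
```

```text
t 14.0 mid [ 0.0003 -0.0167  0.0081] head [0.0003 0.0629 0.0166] tail [ 0.0003 -0.0962 -0.0004] F bench [ 1.2041 10.3058 -3.3368] T [ 1.3196 -0.1717  0.1157] grip 55.01037240028381
shift [ 0.0082 -0.0004  0.0041] turn [-0.0008 -0.0542  0.0001]
shift [ 0.0166 -0.0004  0.0089] turn [-0.0008 -0.1066  0.0001]
```

carry_out(targets=[{"hand":10,"x":0.004,"y":0,"z":0.002,"ax":0,"ay":-0.027,"az":0},{"hand":10,"x":0.008,"y":0,"z":0.004,"ax":0,"ay":-0.054,"az":0},{"hand":10,"x":0.0125,"y":0,"z":0.0065,"ax":0,"ay":-0.08,"az":0},{"hand":10,"x":0.0165,"y":0,"z":0.009,"ax":0,"ay":-0.107,"az":0},{"hand":10,"x":0.0165,"y":0,"z":0.009,"ax":0,"ay":-0.107,"az":0},{"hand":10,"x":0.0165,"y":0,"z":0.009,"ax":0,"ay":-0.107,"az":0}], newtons=55)

```text
t: 14.75
tool_pos: [0.6424, -0.1345, 0.2465]
orientation: [-1.96, -2.454, 0.001]
force: [-0.4, 10.6, -4.4]
opening: 0.0266
gripper_force: 55.0
```

```bash
python3 look.py b3
python3 - <<'E'
from plan import *
where()
for a in(-.09,-.085,-.08):pose(0,a,.0,0)
E
```

```text
14.75 [ 0.6424 -0.1345  0.2465] [-0.4378 10.5887 -4.3808] [1.5596 0.1795 0.1186] 55.02307713031769
t 14.85 mid [ 0.0002 -0.0174 -0.0004] head [ 0.0002  0.0626 -0.0004] tail [ 0.0001 -0.0974 -0.0004] F bench [ 2.3524 10.22   -3.5024] T [ 1.5668 -0.1888  0.1146] grip 55.022987723350525
shift [ 0.0074 -0.0003 -0.0004] turn [-0.0009  0.0001 -0.0007]
shift [ 0.0124 -0.0003 -0.0004] turn [-0.0009  0.0001 -0.0007]
shift [ 0.0174 -0.0003 -0.0004] turn [-0.0009  0.0001 -0.0007]
```

View pics/b3.png

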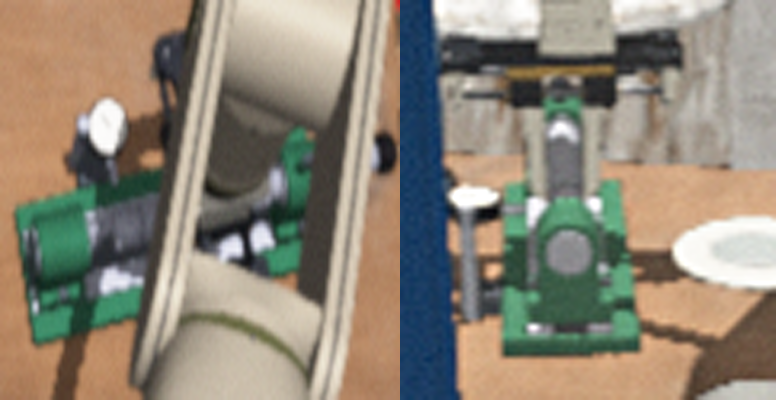

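The top view shows the bar level between the stocks, with its head end at ~(95,230). The side view shows it in line with the headstock. I'll let it forward.

carry_out(targets=[{"hand":10,"x":0.004,"y":0,"z":0,"ax":0,"ay":0,"az":0},{"hand":10,"x":0.008,"y":0,"z":0,"ax":0,"ay":0,"az":0},{"hand":10,"x":0.011,"y":0,"z":0,"ax":0,"ay":0,"az":0},{"hand":10,"x":0.014,"y":0,"z":0,"ax":0,"ay":0,"az":0},{"hand":10,"x":0.014,"y":0,"z":0,"ax":0,"ay":0,"az":0},{"hand":10,"x":0.014,"y":0,"z":0,"ax":0,"ay":0,"az":0}], newtons=55)

```text
t: 15.6
tool_pos: [0.6394, -0.1215, 0.2467]
orientation: [1.961, 2.454, -0.002]
force: [-0.6, 7.4, -4.5]
opening: 0.0268
gripper_force: 55.0
```

Run:
```python
from plan import *
where();pose(0,-.08,0,0)
```

```text
t 15.6 mid [ 0.0002 -0.0041 -0.0003] head [ 0.0003  0.0759 -0.0004] tail [ 0.0001 -0.0841 -0.0002] F bench [ 1.0329  7.3263 -4.5363] T [ 1.0898 -0.2298  0.1645] grip 55.02073645591736
shift [ 0.004  -0.0003 -0.0003] turn [-0.0006  0.0011 -0.001 ]
```

carry_out(targets=[{"hand":10,"x":0.002,"y":0,"z":0,"ax":0,"ay":0,"az":0},{"hand":10,"x":0.004,"y":0,"z":0,"ax":0,"ay":0,"az":0},{"hand":10,"x":0.005,"y":0,"z":0,"ax":0,"ay":0,"az":0},{"hand":10,"x":0.005,"y":0,"z":0,"ax":0,"ay":0,"az":0},{"hand":10,"x":0.005,"y":0,"z":0,"ax":0,"ay":0,"az":0}], newtons=55)

```text
t: 16.23
tool_pos: [0.6385, -0.1175, 0.2473]
orientation: [1.959, 2.451, -0.003]
force: [3.0, 4.2, 1.6]
opening: 0.0267
gripper_force: 55.0
```

Run:
```python
from plan import *
where();pose(0,-.08,0,0)
```

```text
t 16.225 mid [ 0.0005 -0.0006  0.0003] head [ 0.0006  0.0794 -0.0001] tail [ 0.0004 -0.0806  0.0006] F bench [3.8739 3.4359 1.5981] T [ 0.4273 -0.5784  0.0418] grip 54.99994397163391
shift [-0.0001 -0.0004  0.0003] turn [ 0.0007  0.0043 -0.0012]
```

Head contact is made: Fy is dropping, and the cone pushes the bar up and to +x. I'll follow it and press forward slightly.

carry_out(targets=[{"hand":10,"x":0,"y":0.001,"z":-0.001,"ax":0,"ay":0,"az":0},{"hand":10,"x":0.001,"y":0.001,"z":-0.001,"ax":0,"ay":0,"az":0},{"hand":10,"x":0.001,"y":0.001,"z":-0.001,"ax":0,"ay":0,"az":0},{"hand":10,"x":0.001,"y":0.001,"z":-0.001,"ax":0,"ay":0,"az":0}], newtons=55)

```text
t: 16.73
tool_pos: [0.6388, -0.1165, 0.2475]
orientation: [1.96, 2.452, -0.006]
force: [2.0, -0.4, -0.5]
opening: 0.0268
gripper_force: 55.0
```

Run:
```python
from plan import *
where();pose(0,-.08,0,0)
```

```text
t 16.725 mid [0.0007 0.0003 0.0005] head [0.0008 0.0803 0.0002] tail [ 0.0006 -0.0797  0.0009] F bench [ 1.8349 -0.791  -0.4854] T [-0.2611 -0.1941 -0.1468] grip 54.99611735343933
shift [-0.0011 -0.0008  0.0005] turn [-0.001   0.0044 -0.0012]
```

carry_out(targets=[{"hand":10,"x":0.001,"y":0.0004,"z":-0.0002,"ax":0,"ay":0,"az":0},{"hand":10,"x":0.001,"y":0.0004,"z":-0.0002,"ax":0,"ay":0,"az":0},{"hand":10,"x":0.001,"y":0.0004,"z":-0.0002,"ax":0,"ay":0,"az":0},{"hand":10,"x":0.001,"y":0.0004,"z":-0.0002,"ax":0,"ay":0,"az":0}], newtons=55)

```text
t: 17.23
tool_pos: [0.6388, -0.1158, 0.2477]
orientation: [1.96, 2.452, -0.007]
force: [0.3, -5.5, 1.4]
opening: 0.0268
gripper_force: 55.0
```

```bash
python3 look.py b4
python3 - <<'E'
from plan import *
where();z=np.load('b4.npz')
a=cv2.resize(z['a'][145:215,340:465],None,fx=4.5,fy=4.5,interpolation=2);b=cv2.resize(z['a'][180:260,200:300],None,fx=2.2,fy=2.2,interpolation=2)
c=cv2.resize(z['b'][145:275,270:370],None,fx=2.4,fy=2.4,interpolation=2)
H=np.zeros((315,780,3),np.uint8);H[:,:562]=a;H[:176,562:780]=b[:,:218];H[176:,562:780]=cv2.resize(z['b'][215:280,275:365],(218,139))
cv2.imwrite('pics/f.png',H)
E
```

```text
17.225 [ 0.6388 -0.1158  0.2477] [ 0.3138 -5.4941  1.3608] [-0.8965 -0.0217 -0.0634] 54.995664954185486
t 17.325 mid [0.0008 0.001  0.0006] head [0.0009 0.081  0.0002] tail [ 0.0007 -0.079   0.001 ] F bench [-0.1722 -5.9264 -0.6111] T [-0.8214  0.1874 -0.0576] grip 54.99564349651337
```

View pics/f.png

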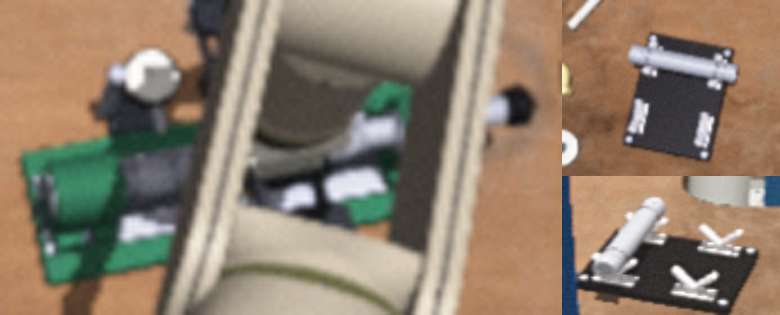

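The final picture shows the heavy bar between the stocks (head end ~(140,185)) and the light one back in the far cradle (top inset ~(685,63)). The forces fit both cones bearing, head ~12 N and tail ~6 N, with the bar level. I'm handing in.

```bash
python3 -c "
from plant import *
print(robot.close_job())"
```

```text
the job is handed in; nothing more can be done
None
```

I handed the job in at about 17 s of the 58 s limit; no verdict came back. The heavier mandrel (near cradle, about 6 N) is still gripped, level and seated between the centres, with contact forces of roughly 12 N at the head and 6 N at the tail inferred from the wrist force, and the lighter one lies back in the far cradle.

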